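# Load a vial into a bench tube warmer with a sprung latch lid

## Robot

A 7-joint arm with a two-finger parallel gripper is mounted at the origin on a cart in front of the work surface, level with it; the furniture and walls round the work are solid. World frame = base frame: x ahead of the robot, y to its left, z up, the work surface at z = 0. Lengths are in m, angles in rad, forces in N, time in s.
With the tool pointing down it reaches from about 0.425 to 0.95 m from the base axis. Payload 4.7 kg.
Tool frame: the origin (TCP) lies on the centre line of the jaws, within the pads' length; the fingertips stand robot.nose_length ahead of it and the grasp point (between the pads) lies 8 mm behind it (robot.nose_length is the distance from the TCP to the fingertips, in m); z points along the fingers, y is the line along which they close (so a half turn about z gives the same grasp; the last joint's range is limited). The gripper opens to 85 mm and grips with 20 to 120 N. Pads are 22 mm wide; open, the fingers measure 114 mm over their backs; the gripper's body (76 mm by 85 mm) begins 54 mm behind the grasp point. The pads swing forward as they close: fully open they stand 13 mm farther back than shut.
Start: joints at [-1.198, 0.469, -0.049, 1.532, 0.024, 1.141, -0.082], TCP at [0.264, 0.621, 0.242] pointing down, gripper open.
Joint ranges: [-2.59, 2.59], [-0.33, 1.99], [-1.39, 1.29], [0.1, 2.45], [-1.04, 4.18], [0.21, 1.99], [-2.66, 2.66]. Speed limits (rad/s): [2.57, 2.57, 3.14, 3.14, 3.14, 3.14, 3.14].

## Interface

Orientations are given as [roll, pitch, yaw] about the fixed x, y, z axes, in that order (R = Rz(yaw) Ry(pitch) Rx(roll)).
In Python, from plant import robot gives the robot as it stands. Calls block until the motion is done:
- robot.goto(position, orientation): joint-space move of the TCP to a pose.
- robot.move_straight(position, vel=0.15, attitude=None, contact_N=None): straight line of the TCP; attitude=None keeps the orientation; vel is the mean speed in m/s. With contact_N (N) it stops when the force on the tool has changed by that much, and returns True; else False.
- robot.move_joints(angles): joint-space move.
- robot.grip(opening, strength=None): opening from 0.0 (shut) to 1.0 (fully open); strength is the grip in N (None keeps the last); returns when the fingers have stopped.
- robot.sleep(seconds).
- robot.inverse_kinematics(position, orientation): joint angles nearest the present ones, or None.
- robot.sense(): the state.
- robot.grab_frame(name): name is "scene" or "side" or "wrist"; returns a dict with "image" (480x640x3 uint8, red, green, blue), "range_z" (480x640 float32, m along the optical axis (not along the pixel's ray), 0 where there is no reading), "fx", "fy", "cx", "cy" (pixels), "R" (3x3) and "t" (3): a world point X has camera coordinates R X + t. Camera axes: x right, y down, z forward; pixel columns grow to the right and rows downward; lengths in m; the calibration is good to about 2 mm. A picture is of the moment at which its call begins.
A pose or a line that the arm cannot do raises robot.IKError and nothing moves.
- robot.close_job(): hands the job in; it is judged then, once.
The state is a dict: "t": time; "joint_pos": joint angles; "joint_velocities": joint speeds; "effort": joint torques, N m; "tcp_pos": TCP position; "tcp_rot": TCP orientation; "wrist_force": force on the tool from outside, world axes, zero at the start; "torque": the same for the moment, N m; "opening": opening from 0.0 (shut) to 1.0 (fully open); "gripper_force": force on a finger pad.
Only numpy, scipy, OpenCV 4.12 (cv2) and the standard library are available. Lean on these libraries where they do the work, as an engineer would, in place of code of your own. Each camera call takes 0.05 s, during which the arm holds its last target. There are 200 camera calls.

## Task

Press the thumb latch on the front of the small bench tube warmer so that its lid springs open, move the capped vial from the rack into the warmer's large well so that it stands fully down, then press the lid shut until it snaps home and stays shut. Work gently: press the latch, the vial and the lid no harder than it takes, as the hinge and catch are light, keep the vial upright, and leave the rack's other vials and the things nearby where they are.

Things in the scene. Friction and masses are not known exactly. Their poses are not given: they have to be found in the camera images.
- warmer: tube warmer's steel base plate, 136 x 116 x 6 mm, fixed; origin centre of its underside on the worktop; x from front (latch, robot side) to back (lid hinge), z up. On it, on screw feet, stands a block (x -59..55, y -49..49 mm) with latch and lid. Block, latch and lid all stand h = 0 to 8 mm above the *_low points: unmeasured, new each run, constant in it. Over 22 N of push on any of it is too much
- pad_low (a point): centre of the top of the black thumb latch pad (24 x 28 mm, in front of the shut lid) if h were 0; 80 mm over the worktop, 90 mm in front of the plate's centre; its frame is turned as the plate's. Feel for the pad: pressed straight down it yields at 1 to 4 N, the lid lets go after about 6 to 7 mm, hard stop at about 9 mm. A hand leaning over the lid hinders its opening
- well_low (a point): centre of the mouth of the large well if h were 0 (76 mm over the worktop, level with the block's top, 22 mm in front of the plate's centre). Round and upright, 19.5 mm wide, chamfered 3 mm, 56 mm deep, so its floor is at 20 mm + h. Three 12 mm wells behind it are too narrow for the vial
- hinge_low (a point): middle of the lid's hinge line if h were 0; 76 mm over the worktop, 50 mm behind the plate's centre; the line runs along the plate's y
- lid_front_low (a point): middle of the front edge of the shut lid's flat top if h were 0; 114 mm over the worktop. The lid is a grey plastic hollow hood 107 long, 98 wide, its flat top 38 mm above the hinge line, reaching 105 mm in front of it; a steel catch hangs at the middle of its front
- lid (a joint): lid angle, rad: 0 shut, 1.5 fully open (flat top upright, 38 mm behind the hinge line, inside facing the robot). Once unlatched a spring opens it and keeps it open (1 N at the front edge when open, 2.5 N near shut). Closing, it meets the catch 13 mm before shut, needs 5 to 11 N on its front edge, snaps in the last 2 mm, then stops hard at 0. Let go earlier, it springs open
- thumb_latch (a joint): latch angle in rad: 0 at rest, growing as the pad is pressed, 0.32 at the hard stop; a spring returns it
- vial: glass culture vial with a pale screw cap, 88 mm tall, body 16 mm wide, cap 18 mm wide and 21 mm high at the top, 22 g; stands upright in the rack; origin at the centre of its underside, z up along its axis
- rack: white wire-like tube rack, 99 (x) x 216 (y) x 69 mm, fixed; origin at the centre of its underside; floor 3 mm above the worktop, open grid of 19 mm places at 55 to 59 mm height
- open_vial_a: short vial without a cap, 19 mm wide, 65 mm tall, in the rack; leave alone; origin at its underside
- open_vial_b: another short vial without a cap, in the rack; leave alone; origin at its underside
- flask: small conical flask with stopper, 60 mm wide, 107 mm tall; leave alone; origin at its underside
- timer: small white bench timer, 46 x 66 x 58 mm; leave alone; origin at its underside
- dish: flat round petri dish, 90 mm wide, 15 mm high; leave alone; origin at its underside

How it is judged:
By the outcome, as a careful person would: the job done as asked, in the order asked, and still so for the second after the job is handed in, with the robot touching nothing.
It also fails if it takes over 72 s, if anything falls off the work surface, if the arm or the gripper's body presses on something with over 40 N, if the wrist force passes 120 N, or if a joint passes its speed limit or range.

## Working session

There is one attempt and no reset: what is moved stays moved. The work goes in short steps, each a Python script; the robot and the scene stay as the last script left them, time stands still between calls to the robot, and variables do not carry over. Pictures are saved under pics/ and viewed, at most 10 in all, crops included, and the job is handed in when it is done.

```bash
mkdir -p pics; ls; python3 - <<'E'
from plant import robot
import cv2,numpy as np
print(robot.nose_length, robot.sense())
fs={}
for n in ["scene","side"]:
    f=robot.grab_frame(n); fs[n]=f
    cv2.imwrite(f"pics/{n}0.png",f["image"][:,:,::-1]); np.savez(f"{n}0.npz",**f)
    print(n,f["fx"],f["cx"],f["cy"],(-f["R"].T@f["t"]).round(3),f["R"].round(3).tolist())
E
```

```text
pics
0.011 {'t': 0.0, 'joint_pos': array([-1.19789564,  0.46946563, -0.04855267,  1.53366464,  0.0240937 ,
        1.14099766, -0.08231587]), 'joint_velocities': array([ 0.00188208, -0.00085039,  0.00041685,  0.00100426, -0.00057217,
        0.00213426, -0.00029699]), 'effort': array([ 7.47553131e-04, -5.10316265e+01, -4.62014170e-02, -2.37715316e+01,
        1.07594073e-02,  7.60479597e-03, -2.32958433e-05]), 'tcp_pos': array([0.26377267, 0.6207329 , 0.24125735]), 'tcp_rot': array([-3.13964437e+00,  8.40285185e-05,  2.73976681e+00]), 'wrist_force': array([ 0.22707329, -0.49660166, -0.22922588]), 'torque': array([-0.02235838, -0.06508841,  0.04687777]), 'gripper_force': 0.0, 'opening': 1.000001177815009}
scene 461.9379774559925 320.71387565896293 241.34906354974197 [ 0.08  -0.774  0.719] [[0.877, -0.48, -0.001], [-0.256, -0.465, -0.848], [0.407, 0.744, -0.531]]
side 511.82843870952786 320.0174975776205 237.51388096833017 [-0.028  1.01   0.996] [[-0.863, -0.506, -0.018], [-0.307, 0.552, -0.775], [0.402, -0.663, -0.632]]
```

View pics/scene0.png

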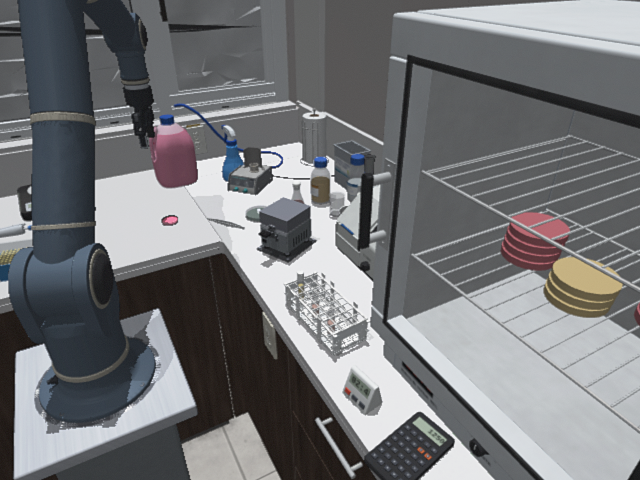

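View pics/side0.png

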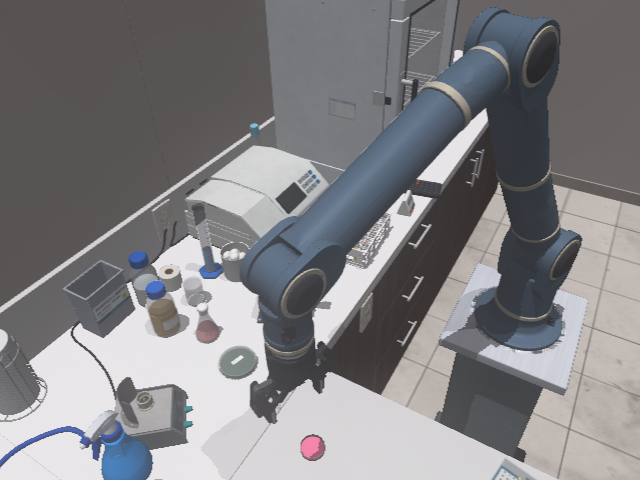

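Scene view: warmer at about (287,230), rack at (326,312), timer (361,390), flask (297,195). The side view is blocked by the arm, so I'll get rough positions from depth and make a wrist-camera pass.

```bash
cat > h.py <<'E'
import numpy as np,cv2
def load(n): return dict(np.load(n))
def world(f):
    """world xyz of every pixel with a range reading (nan otherwise)"""
    z=f["range_z"].astype(float).copy(); z[z==0]=np.nan
    v,u=np.mgrid[:z.shape[0],:z.shape[1]]
    P=np.stack([(u-f["cx"])/f["fx"]*z,(v-f["cy"])/f["fy"]*z,z],-1)
    return (P-f["t"])@f["R"]
def ray(f,u,v,h):
    """pixel -> world point on plane z=h"""
    R=f["R"];c=-R.T@f["t"]; d=R.T@np.array([(u-f["cx"])/f["fx"],(v-f["cy"])/f["fy"],1.])
    return c+d*(h-c[2])/d[2]
def proj(f,X):
    p=f["R"]@np.asarray(X)+f["t"]; return np.array([p[0]/p[2]*f["fx"]+f["cx"],p[1]/p[2]*f["fy"]+f["cy"]])
E
python3 - <<'E'
from h import *
f=load("scene0.npz");W=world(f)
for u,v in [(285,210),(287,240),(265,252),(310,240),(300,282),(325,310),(360,335),(361,390),(297,197),(345,250),(300,275)]: print(u,v,W[v,u].round(3))
im=f["image"][180:360,220:400]
cv2.imwrite("pics/c1.png",cv2.resize(im[:,:,::-1],(600,600),interpolation=cv2.INTER_CUBIC))
E
```

```text
285 210 [0.531 0.254 0.121]
287 240 [0.505 0.191 0.066]
265 252 [0.463 0.253 0.005]
310 240 [0.604 0.249 0.005]
300 282 [0.453 0.009 0.065]
325 310 [ 0.491 -0.043  0.003]
360 335 [ 0.507 -0.169  0.021]
361 390 [ 0.42  -0.306  0.038]
297 197 [0.648 0.423 0.058]
345 250 [0.644 0.12  0.031]
300 275 [0.453 0.008 0.086]
```

View pics/c1.png

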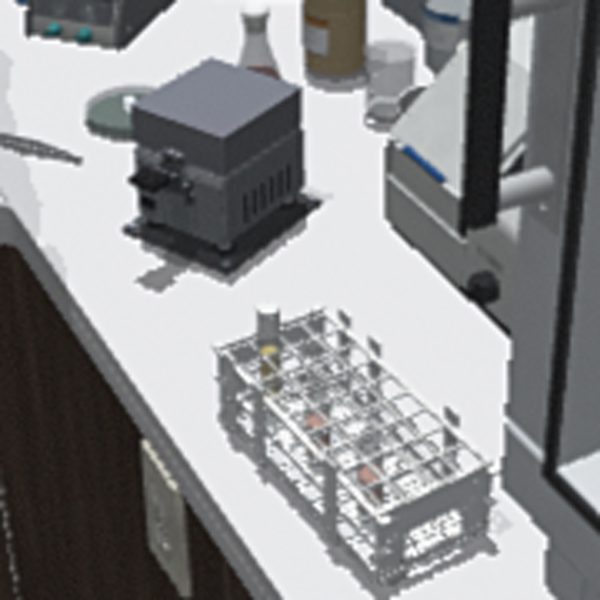

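Crop shows the capped vial at crop (268,315), scene pixel (300,275), at the rack's near-left corner. The latch pad is at crop (150,182), scene (265,235), facing the robot. Next, wrist views from above the warmer and the rack.

```bash
python3 - <<'E'
from plant import robot
from h import *
pi=np.pi
p=robot.sense()["tcp_pos"]
robot.move_straight([p[0],p[1],0.40],vel=0.25)
for i,(x,y) in enumerate([(0.50,0.24),(0.50,-0.03)]):
    try:
        robot.goto([x,y,0.42],[pi,0,np.arctan2(y,x)+pi/2])
    except robot.IKError as e: print(e); continue
    f=robot.grab_frame("wrist"); np.savez(f"w{i}.npz",**f)
    print(robot.sense()["t"],(-f["R"].T@f["t"]).round(3),f["R"][2].round(3),f["fx"])
    cv2.imwrite(f"pics/w{i}.png",f["image"][:,:,::-1])
f=robot.grab_frame("side"); np.savez("side1.npz",**f)
a=[cv2.imread(f"pics/w{i}.png") for i in (0,1)]
cv2.imwrite("pics/w01.png",cv2.resize(np.vstack(a),None,fx=.625,fy=.625,interpolation=cv2.INTER_AREA))
E
```

```text
2.575 [0.464 0.316 0.551] [ 0.138 -0.286 -0.948] 367.83964927525386
3.675 [0.506 0.054 0.551] [-0.017 -0.317 -0.948] 367.83964927525386
```

View pics/w01.png

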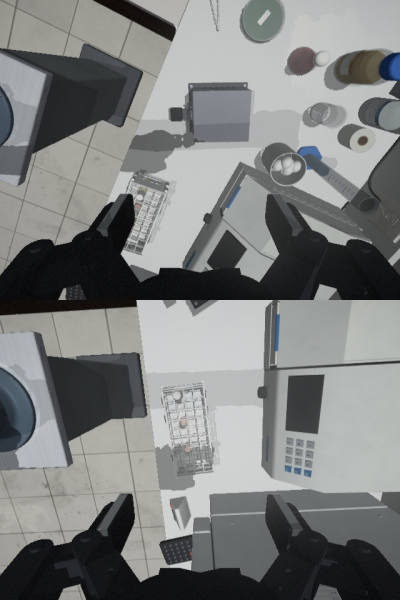

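Wrist 0: warmer lid top at (193–250, 92–141) in the half-scale mosaic, pad at (177,114). Wrist 1: capped vial at about (178,395) in the mosaic, with open vials further down the rack.

```bash
python3 - <<'E'
from h import *
def near(W,x0,x1,y0,y1,z0,z1):
    return (W[...,0]>x0)&(W[...,0]<x1)&(W[...,1]>y0)&(W[...,1]<y1)&(W[...,2]>z0)&(W[...,2]<z1)
def rect(P):
    c,s,a=cv2.minAreaRect(np.ascontiguousarray(P[:,:2],np.float32)*1000); return np.round(c,1),np.round(s,1),round(a,2)
for n in ["w0","scene0"]:
    f=load(n+".npz");W=world(f)
    m=near(W,.42,.66,.15,.36,.105,.135); z=W[m][:,2]; zm=np.median(z); print(n,"lidtop",m.sum(),zm.round(4),z.std().round(4))
    m2=near(W,.42,.66,.15,.36,zm-.004,zm+.004).astype(np.uint8)
    m2=cv2.morphologyEx(m2,cv2.MORPH_OPEN,np.ones((3,3)))
    c=max(cv2.findContours(m2,cv2.RETR_EXTERNAL,cv2.CHAIN_APPROX_NONE)[0],key=cv2.contourArea)
    P=np.array([ray(f,u,v,zm) for u,v in c[:,0]]); print(" rect",rect(P), cv2.boxPoints(cv2.minAreaRect((P[:,:2]*1000).astype(np.float32))).round(0).tolist())
    m=near(W,.38,.48,.18,.32,.06,.1); print(" pad pts",m.sum(),W[m].mean(0).round(4) if m.any() else 0)
f=load("w0.npz");W=world(f);im=f["image"]
# plate: dark pixels on z=6mm
m=(near(W,.40,.68,.15,.36,-.002,.014)&(im.max(2)<95)).astype(np.uint8)
P=W[m>0];print("plate",len(P),rect(P) if len(P) else 0)
# table check
for n in ["w0","w1","scene0"]:
    Wt=world(load(n+".npz"));m=near(Wt,.45,.6,.06,.14,-.02,.02);print(n,"table z",np.median(Wt[m][:,2]).round(4))
for n in ["w1","w0","scene0"]:
    f=load(n+".npz");W=world(f)
    m=near(W,.38,.56,-.18,.07,.078,.1); P=W[m]; print(n,"vial",len(P)); 
    if len(P): print(np.median(P,0).round(4),P.min(0).round(3),P.max(0).round(3))
    m=near(W,.38,.58,-.2,.09,.05,.072); print(" rack",rect(W[m]))
f=load("w0.npz"); cv2.imwrite("pics/c2.png",cv2.resize(np.hstack([f["image"][110:250,250:430],load("w1.npz")["image"][110:250,220:400]])[:,:,::-1],(800,311),interpolation=cv2.INTER_CUBIC))
E
```

```text
w0 lidtop 7673 0.1214 0.0021
 rect (array([535.7, 262.1]), array([106.6,  97.8]), 26.65) [[466.0, 282.0], [510.0, 194.0], [605.0, 242.0], [561.0, 330.0]]
 pad pts 755 [0.4639 0.2324 0.0836]
scene0 lidtop 947 0.1213 0.0051
 rect (array([530.3, 258.8]), array([113.6, 103.2]), 27.12) [[456.0, 279.0], [503.0, 187.0], [604.0, 239.0], [557.0, 331.0]]
 pad pts 211 [0.4654 0.2422 0.0845]
plate 264 (array([499. , 270.8]), array([166. ,  93.2]), 68.98)
w0 table z -0.0004
w1 table z -0.0005
scene0 table z 0.0002
w1 vial 166
[0.459  0.0141 0.0899] [0.45  0.005 0.078] [0.467 0.022 0.092]
 rack (array([474.9, -71.2]), array([ 97.5, 214.4]), 3.76)
w0 vial 147
[0.4585 0.0176 0.0896] [0.45  0.006 0.078] [0.467 0.023 0.092]
 rack (array([475.1, -70.8]), array([ 96.6, 214.9]), 4.09)
scene0 vial 52
[0.4536 0.0095 0.0889] [0.447 0.005 0.078] [0.461 0.022 0.093]
 rack (array([472. , -70.7]), array([100.2, 215.8]), 3.81)
```

View pics/c2.png

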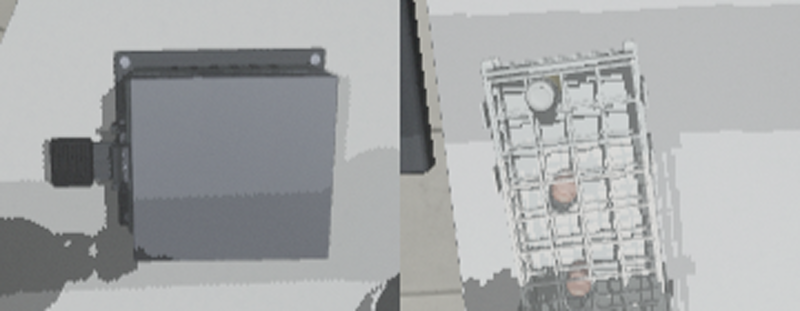

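```bash
cat >> h.py <<'E'
A=np.radians(26.7); O=np.array([.5370,.2628]); H=.0074
def wp(x,y,z):
    """plate frame (m) -> world"""
    c,s=np.cos(A),np.sin(A); return np.array([O[0]+c*x-s*y,O[1]+s*x+c*y,z])
DOWN=[np.pi,0,A+np.pi-2*np.pi]   # jaws close along the plate's y, camera to the front
E
python3 - <<'E'
from plant import robot
from h import *
f=load("w0.npz"); print("pad px ray",ray(f,282.4,182.9,.0874),"pred",wp(-.09,0,.0874))
g=load("w1.npz"); print("vial",ray(g,283.5,153.7,.091))
for n,gg in (("w0",f),("w1",g)):   # bright blob round the cap: circle
    u,v=proj(gg,[.459,.0145,.091]).round().astype(int); r=14
    W=world(gg)[v-r:v+r,u-r:u+r]; m=(np.nan_to_num(W[...,2])>.086).astype(np.uint8)
    ys,xs=np.nonzero(m); (cu,cv),rad=cv2.minEnclosingCircle(np.c_[xs,ys].astype(np.float32))
    print(n,ray(gg,u-r+cu,v-r+cv,.091).round(4),rad,"centroid",ray(gg,u-r+xs.mean(),v-r+ys.mean(),.091).round(4))
robot.grip(0.0,20)
q=wp(-.093,0,0)
robot.goto([q[0],q[1],.20],DOWN)
robot.move_straight([q[0],q[1],.092+.011],vel=.12); robot.sleep(.2)
s=robot.sense();b=s["wrist_force"];print(s["t"],s["tcp_pos"],s["joint_pos"].round(2),b, s["opening"])
z0=None;tip=.092
while tip>.070:
    tip-=.001
    robot.move_straight([q[0],q[1],tip+.011],vel=.02)
    s=robot.sense();F=s["wrist_force"]-b
    print(round(tip,4),(s["tcp_pos"][2]-.011).round(4),F.round(2),round(s["t"],2))
    if z0 is None and F[2]>.8: z0=tip
    if F[2]>9 or (z0 and z0-tip>.0055): break
print("z0",z0)
E
```

```text
pad px ray [0.45726518 0.22318005 0.0874    ] pred [0.45659658 0.22236129 0.0874    ]
vial [0.45949372 0.01305649 0.091     ]
w0 [0.4537 0.0057 0.091 ] 12.818077087402344 centroid [0.4528 0.0089 0.091 ]
w1 [0.4587 0.014  0.091 ] 7.074225425720215 centroid [0.4587 0.0141 0.091 ]
7.0833 [0.45433044 0.2212403  0.10370108] [-0.7   0.37  0.2   2.08 -0.11  0.7   1.61] [0.44485579 0.17163773 0.20102653] 0.0037683531929860745
0.091 0.0911 [ 0.16 -0.31  0.05] 7.33
0.09 0.0899 [ 0.22 -0.04  0.19] 7.58
0.089 0.0889 [ 0.31  0.56 -0.76] 7.83
0.088 0.0879 [-0.01 -0.1  -0.15] 8.08
0.087 0.087 [-2.98 -1.26  3.52] 8.33
0.086 0.086 [-5.   -1.74  5.64] 8.58
0.085 0.0848 [-5.92 -2.36  6.73] 8.83
0.084 0.0837 [-6.85 -3.3   7.61] 9.08
0.083 0.0824 [-8.89 -5.19  6.98] 9.33
0.082 0.0813 [-8.9  -4.03  7.8 ] 9.58
0.081 0.0802 [-10.29  -5.19   8.62] 9.83
z0 0.087
```

```bash
python3 - <<'E'
from plant import robot
from h import *
def lid():
    f=robot.grab_frame("scene");W=world(f);m=(abs(W[...,0]-.56)<.12)&(abs(W[...,1]-.28)<.08)&(W[...,2]>.13)&(W[...,2]<.21)
    m[:, :]&=True
    return f,m.sum(), W[m].mean(0).round(3) if m.any() else None, np.nanmax(W[m][:,2]) if m.any() else None
f,*r=lid();print(r)
b=np.array([.445,.172,.2])
s=robot.sense();p=s["tcp_pos"];print((s["wrist_force"]-b).round(2))
for dx in (-.001,-.002,-.003):
    q=wp(-.093+dx,0,.092); robot.move_straight(q,vel=.02); s=robot.sense(); print(dx,(s["wrist_force"]-b).round(2),(s["tcp_pos"]).round(4))
f,*r=lid();print(r,s["t"])
cv2.imwrite("pics/s2.png",cv2.resize(f["image"][150:300,200:400][:,:,::-1],(800,600),interpolation=cv2.INTER_CUBIC))
E
```

```text
[np.int64(809), array([0.577, 0.282, 0.165]), np.float64(0.19836439699711447)]
[-9.57 -5.37  8.85]
-0.001 [-8.8  -4.26  8.08] [0.4497 0.2189 0.0915]
-0.002 [-6.83 -2.56  5.75] [0.4497 0.2189 0.0917]
-0.003 [-4.95 -2.25  4.95] [0.4498 0.2189 0.0919]
[np.int64(801), array([0.577, 0.282, 0.165]), np.float64(0.19878938354113607)] 10.6333
```

View pics/s2.png

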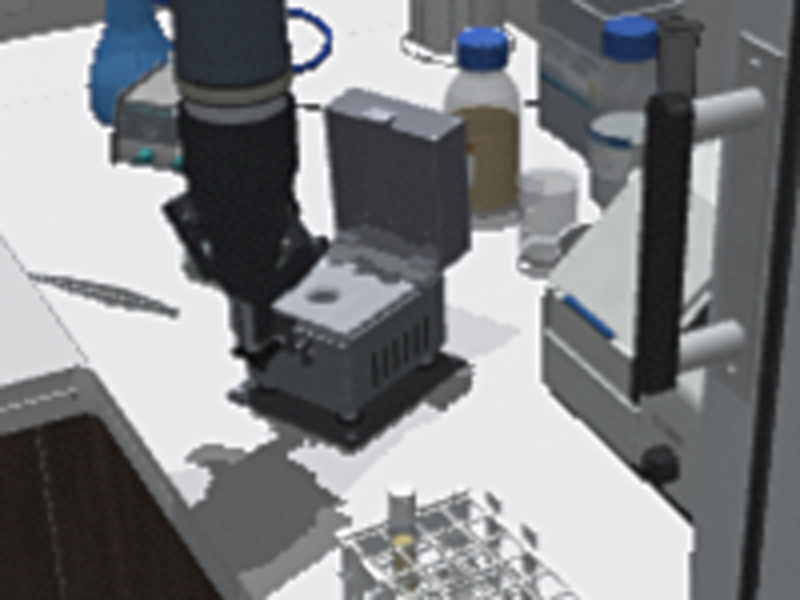

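Lid is open (upright at crop (400,180)), well mouth visible at crop (322,296), finger still on the pad. I'll retract and measure the well and the vial from close views.

```bash
python3 - <<'E'
from plant import robot
from h import *
p=robot.sense()["tcp_pos"]
robot.move_straight([p[0],p[1],p[2]+.03],vel=.1)
q=wp(-.093,0,.33); robot.move_straight(q,vel=.3)
q=wp(-.06,0,.33); robot.goto(q,DOWN); robot.sleep(.15)
f=robot.grab_frame("wrist"); np.savez("well.npz",**f); cv2.imwrite("pics/well.png",f["image"][:,:,::-1])
robot.grip(.35,20)
A2=np.radians(3.9)-np.pi
robot.goto([.459,.014,.24],[np.pi,0,A2]); robot.sleep(.15)
g=robot.grab_frame("wrist"); np.savez("vial.npz",**g); cv2.imwrite("pics/vial.png",g["image"][:,:,::-1])
s=robot.sense();print(s["t"],s["tcp_pos"],s["joint_pos"].round(2),s["opening"],s["wrist_force"])
W=world(g);m=(abs(W[...,0]-.459)<.06)&(abs(W[...,1]-.014)<.06)
mv=m&(W[...,2]>.086)&(W[...,2]<.1);v,u=np.nonzero(mv);(cu,cv),r=cv2.minEnclosingCircle(np.c_[u,v].astype(np.float32));print("vial",mv.sum(),np.median(W[mv],0).round(4),ray(g,cu,cv,.091).round(4),r, np.ptp(W[mv],0))
mh=m&(W[...,2]>.063)&(W[...,2]<.076);P=W[mh];print("high",len(P));print(np.unique((P*100).round()[:,:2],axis=0,return_counts=True))
cu,cv=proj(f,wp(-.022,0,.0834));print("pred well px",cu,cv)
a=f["image"][int(cv)-60:int(cv)+60,int(cu)-80:int(cu)+80]
b=g["image"]; cu,cv=proj(g,[.459,.014,.091]);print(cu,cv)
b=b[max(0,int(cv)-90):int(cv)+90,max(0,int(cu)-120):int(cu)+120]
cv2.imwrite("pics/c3.png",np.hstack([cv2.resize(x[:,:,::-1],(400,300),interpolation=cv2.INTER_CUBIC) for x in (a,b)]))
E
```

```text
13.975 [0.45975945 0.01551975 0.24041921] [-0.52  0.11  0.43  2.04 -0.06  1.    1.58] 0.3545851978998215 [-0.28809461 -0.16516354 -0.52965526]
vial 357 [0.4576 0.014  0.0899] [0.4571 0.014  0.091 ] 10.775032997131348 [0.01696081 0.01684394 0.00588124]
high 293
(array([[42., -4.],
       [42., -3.],
       [42.,  0.],
       [42.,  1.],
       [43., -4.],
       [43., -3.],
       [45.,  1.],
       [45.,  2.],
       [46., -5.],
       [46., -4.],
       [46.,  1.],
       [47., -5.],
       [47., -4.],
       [52., -4.],
       [52., -3.],
       [52., -2.],
       [52.,  0.],
       [52.,  1.],
       [52.,  2.]]), array([15, 17, 38, 19, 15,  8, 27, 19,  6, 20,  4,  2,  5,  1, 19, 12, 15,
       47,  4]))
pred well px 319.9822147748008 234.60075752145795
317.20332287613326 221.9526762856374
```

View pics/c3.png

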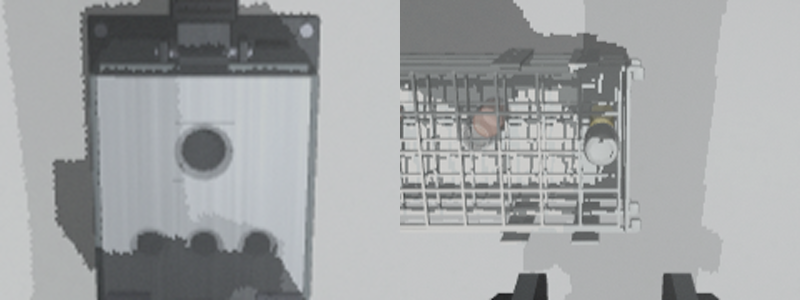

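Left: well at crop (204,150), within 1 mm of the prediction. Right: vial cap at crop (602,148), with no high rack parts beside it along y. Grasping now.

```bash
python3 - <<'E'
from plant import robot
from h import *
A2=np.radians(3.9)-np.pi
robot.move_straight([.458,.014,.12],vel=.15,attitude=[np.pi,0,A2])
c=robot.move_straight([.458,.014,.077],vel=.08,contact_N=4); s=robot.sense();print(c,s["tcp_pos"],s["wrist_force"])
if not c:
    robot.grip(0,20); s=robot.sense();print(s["opening"],s["gripper_force"],s["wrist_force"],s["tcp_pos"])
    robot.move_straight([.458,.014,.21],vel=.1); robot.sleep(.1)
    s=robot.sense();print(s["t"],s["opening"],s["gripper_force"],s["wrist_force"],s["tcp_pos"])
    q=wp(-.022,0,.21); robot.goto(q,DOWN); robot.sleep(.2)
    s=robot.sense();print(s["t"],s["tcp_pos"],q,s["tcp_rot"],s["gripper_force"])
    f=robot.grab_frame("wrist");np.savez("held.npz",**f)
    f=robot.grab_frame("scene")
    cv2.imwrite("pics/held.png",np.hstack([cv2.resize(x[:,:,::-1],(400,300)) for x in (np.load("held.npz")["image"],f["image"][150:300,200:400])]))
E
```

```text
False [0.45830403 0.01393309 0.07720574] [ 0.50414058 -0.17727822 -1.33244858]
0.19737946203079365 20.14971613883972 [0.03760218 0.62703193 2.27214127] [0.4585157  0.01401322 0.07754044]
17.45 0.19505881784598844 20.126121640205383 [ 0.43478314 -0.50330695  1.00536372] [0.45768121 0.01392698 0.2094742 ]
18.6167 [0.51774378 0.2507933  0.21039424] [0.51734583 0.25291498 0.21      ] [-3.14116121e+00  2.58211929e-04 -2.67908656e+00] 20.120750069618225
```

View pics/held.png

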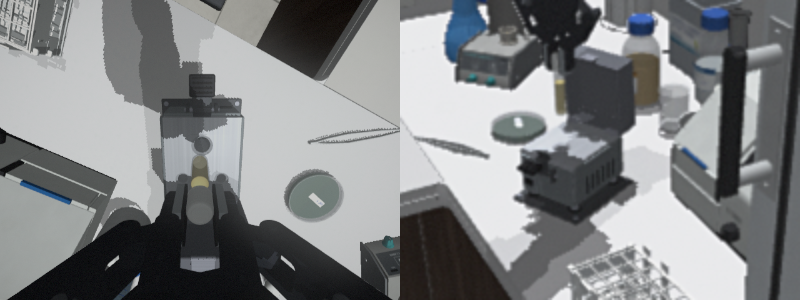

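Vial held upright in the jaws above the well (bottom near scene crop (560,110)). Descending gently.

```bash
python3 - <<'E'
from plant import robot
from h import *
q=wp(-.022,0,0)
robot.move_straight([q[0],q[1],.165],vel=.1); robot.sleep(.3)
s=robot.sense();b=s["wrist_force"];print(s["t"],s["tcp_pos"],b)
for z in (.150,.135,.120,.107):
    c=robot.move_straight([q[0],q[1],z],vel=.05,contact_N=3); s=robot.sense();print(z,c,s["tcp_pos"].round(4),(s["wrist_force"]-b).round(2))
    if c: break
if not c:
    for z in np.arange(.106,.098,-.001):
        robot.move_straight([q[0],q[1],z],vel=.02); s=robot.sense();F=s["wrist_force"]-b;print(round(z,4),s["tcp_pos"].round(4),F.round(2),round(s["t"],2))
        if F[2]>2: break
E
```

```text
19.6167 [0.51760918 0.25306858 0.16557212] [-0.2250758   0.60182076  0.34872071]
0.15 False [0.5171 0.2528 0.1494] [ 0.14 -0.21 -0.31]
0.135 False [0.5172 0.2528 0.1346] [ 0.51 -1.04 -0.73]
0.12 False [0.5172 0.2528 0.1196] [-0.11 -0.28 -0.87]
0.107 False [0.5171 0.2528 0.1066] [-0.15  0.07 -1.6 ]
0.106 [0.5174 0.2529 0.1061] [-0.25 -0.2  -0.51] 21.62
0.105 [0.5173 0.2529 0.105 ] [-0.32 -0.23 -0.81] 21.88
0.104 [0.5173 0.2529 0.1039] [-0.07 -0.11 -0.92] 22.12
0.103 [0.5173 0.2529 0.1029] [ 0.21 -0.04 -0.79] 22.38
0.102 [0.5175 0.253  0.1021] [ 0.26  0.29 -0.11] 22.62
0.101 [0.518  0.2532 0.102 ] [-1.22 -1.12  4.5 ] 22.88
```

```bash
python3 - <<'E'
from plant import robot
from h import *
W=world(load("w0.npz")).reshape(-1,3);W=W[~np.isnan(W[:,0])]
d=W[:,:2]-O;c,s_=np.cos(A),np.sin(A);x=d@[c,s_];y=d@[-s_,c]
for x0 in np.arange(.06,.24,.03):
    print(round(x0,2),[int(1000*np.max(W[(x>=x0)&(x<x0+.03)&(y>=y0)&(y<y0+.04)][:,2],initial=0)) for y0 in np.arange(-.12,.12,.04)])
robot.grip(.4); p=robot.sense()["tcp_pos"]; q=wp(-.022,0,0)
robot.move_straight([q[0],q[1],.16],vel=.06)
robot.move_straight([q[0],q[1],.34],vel=.25)
robot.grip(0)
robot.goto(wp(-.06,0,.33),DOWN); robot.sleep(.1)
f=robot.grab_frame("wrist");np.savez("placed.npz",**f);V=world(f)
g=robot.grab_frame("scene");S=world(g)
for n,U in (("wrist",V),("scene",S)):
    r=np.linalg.norm(U[...,:2]-q[:2],axis=-1)<.016;m=r&(U[...,2]>.095)&(U[...,2]<.13);print(n,"vial top",m.sum(),np.median(U[m],0).round(4),np.ptp(U[m],0).round(3),"want",q[:2].round(4))
    dd=U[...,:2]-O;xx=dd@[c,s_];yy=dd@[-s_,c];m=(abs(yy)<.045)&(xx>.03)&(xx<.12)&(U[...,2]>.13)&(U[...,2]<.215);print("lid x",np.percentile(xx[m],[2,50,98]).round(3),"z",np.percentile(U[m][:,2],[2,50,98]).round(3))
print(robot.sense()["t"])
cv2.imwrite("pics/placed.png",np.hstack([cv2.resize(z[:,:,::-1],(400,300)) for z in (f["image"],g["image"][150:300,200:400])]))
for X,Z in ((.125,.34),(.125,.189),(.108,.189)): print(robot.inverse_kinematics(wp(X,0,Z),DOWN))
E
```

```text
0.06 [2, 2, 2, 2, 8, 3]
0.09 [84, 2, 2, 2, 2, 2]
0.12 [87, 2, 3, 2, 2, 2]
0.15 [86, 2, 2, 2, 35, 107]
0.18 [85, 2, 2, 2, 38, 108]
0.21 [228, 2, 68, 69, 2, 2]
wrist vial top 307 [0.5154 0.2515 0.1139] [0.017 0.017 0.022] want [0.5173 0.2529]
lid x [0.044 0.05  0.07 ] z [0.132 0.188 0.19 ]
scene vial top 54 [0.5124 0.2471 0.1078] [0.018 0.019 0.022] want [0.5173 0.2529]
lid x [0.038 0.072 0.081] z [0.131 0.184 0.194]
26.0917
[-0.7006075   0.50345616  0.3014664   1.28338829 -0.14653472  1.37606186
  1.63065599]
[-0.69731503  0.59812886  0.28476588  1.47475721 -0.17897865  1.09428093
  1.65962026]
[-0.70065406  0.57011855  0.28013088  1.52167056 -0.17058397  1.07386794
  1.65569918]
```

View pics/placed.png

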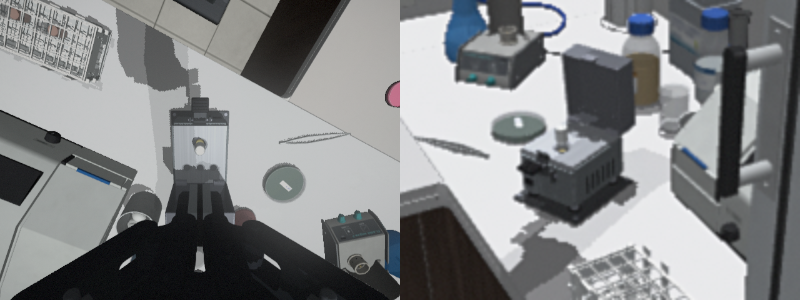

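Vial stands in the well, cap top at 0.114 (fully down). Lid is upright with clear space behind it. Now close the lid along its arc from behind.

```bash
cat > close.py <<'E'
from plant import robot
from h import *
S,a=.097,.011
def tcp(th,lift=0):
    x=.05-S*np.cos(th)+.038*np.sin(th)+a; z=.076+H+S*np.sin(th)+.038*np.cos(th)+.011+lift
    return wp(x,0,z)
c,s_=np.cos(A),np.sin(A)
def loc(F): return np.array([F[0]*c+F[1]*s_,-F[0]*s_+F[1]*c,F[2]])
E
python3 - <<'E'
from close import *
robot.goto(wp(.135,0,.32),DOWN)
robot.move_straight(wp(.135,0,tcp(1.5)[2]),vel=.2); robot.sleep(.2)
b=robot.sense()["wrist_force"]
t0=tcp(1.5);print(t0,robot.sense()["t"])
for th in np.r_[1.5,np.arange(1.4,.15,-.1),.16]:
    robot.move_straight(tcp(th),vel=.07); s=robot.sense();F=loc(s["wrist_force"]-b)
    print(round(th,2),F.round(1),(s["tcp_pos"]-tcp(th)).round(4),round(s["t"],2))
    if np.linalg.norm(F)>12: print("stop");break
np.save("b.npy",b)
E
```

```text
[0.61922885 0.3041568  0.19384503] 27.875
1.5 [0.6 0.5 0.4] [0.0003 0.0002 0.0002] 28.64
1.4 [ 1.7  0.1 -0. ] [0.0001 0.     0.0003] 28.94
1.3 [1.4 0.3 0.8] [-0.0001 -0.0001  0.0004] 29.24
1.2 [2.2 0.8 1.9] [ 0.     -0.      0.0003] 29.54
1.1 [1.2 1.1 2.6] [-0.0001 -0.      0.0002] 29.84
1.0 [0.7 0.6 2.7] [-0.0002 -0.0001  0.    ] 30.14
0.9 [ 1.1 -0.   2.9] [-0.0003 -0.0001 -0.0001] 30.44
0.8 [1.5 0.3 3. ] [-0.0003 -0.0002 -0.0002] 30.74
0.7 [1.6 0.2 2.7] [-0.0002 -0.0001 -0.0002] 31.04
0.6 [0.9 0.5 1.9] [-0.0001  0.     -0.0002] 31.34
0.5 [1.  0.4 2.7] [-0.      0.     -0.0001] 31.64
0.4 [0.2 0.9 3.7] [-0.     -0.     -0.0001] 31.94
0.3 [0.3 0.1 4.2] [-0.     -0.0001 -0.    ] 32.24
0.2 [-1.1  0.5  2.6] [-0.0001 -0.0001  0.    ] 32.54
0.16 [-0.   0.2  2.2] [0.0002 0.     0.0002] 32.79
```

Tracking well. Now the catch, in small steps.

```bash
python3 - <<'E'
from close import *
b=np.load("b.npy"); pk=0
for th in np.arange(.15,-.041,-.01):
    robot.move_straight(tcp(th) if th>0 else tcp(0,th*.1),vel=.02); s=robot.sense();F=loc(s["wrist_force"]-b)
    print(round(th,2),F.round(1),(s["tcp_pos"][2]-.011).round(4),round(s["t"],2))
    if F[2]>14 : print("stop");break
    if th<.03 and F[2]<pk-3: print("drop")
    pk=max(pk,F[2])
    if th<=.0 and F[2]>11: break
E
```

```text
0.15 [-0.7 -0.1  2.3] 0.1356 33.04
0.14 [-0.3  0.5  2.8] 0.1345 33.29
0.13 [0.6 0.8 3.1] 0.1336 33.54
0.12 [0.  0.1 1.7] 0.1327 33.79
0.11 [-0.6  0.3  3.1] 0.1319 34.04
0.1 [0.1 0.3 5. ] 0.1312 34.29
0.09 [-0.8  0.4  5.8] 0.1305 34.54
0.08 [-1.2 -0.1  7.3] 0.1298 34.79
0.07 [-1.2 -0.9  9. ] 0.1291 35.04
0.06 [-2.3 -0.3 10. ] 0.1284 35.29
0.05 [-2.   0.6 11.5] 0.1277 35.54
0.04 [-3.  -0.3 13.3] 0.1271 35.79
0.03 [-0.7 -0.2  4.8] 0.1249 36.04
drop
0.02 [-0.   0.4  2.3] 0.1231 36.29
drop
0.01 [-0.8  0.4  3.5] 0.1222 36.54
drop
-0.0 [-1.7  0.6  5.3] 0.1217 36.79
drop
-0.01 [-3.   0.3 10.5] 0.1214 37.04
-0.02 [-4.6 -0.  15.5] 0.1211 37.29
stop
```

Snap, then the hard stop at 0.121. Releasing and checking.

```bash
python3 - <<'E'
from close import *
robot.move_straight(tcp(0,.02),vel=.05)
robot.move_straight(tcp(0,.2),vel=.2)
robot.goto(wp(-.12,0,.34),DOWN); robot.sleep(.5)
f=robot.grab_frame("scene");w=robot.grab_frame("wrist")
for g in (f,w):
    W=world(g);d=W[...,:2]-O;x=d@[c,s_];y=d@[-s_,c]
    for x0 in (-.05,.02): m=(abs(x-x0-.01)<.015)&(abs(y)<.04)&(W[...,2]>.1)&(W[...,2]<.2);print(x0,m.sum(),np.percentile(W[m][:,2],[5,50,95]).round(4))
print(robot.sense()["t"])
cv2.imwrite("pics/end.png",np.hstack([cv2.resize(z[:,:,::-1],(400,300)) for z in (w["image"],f["image"][150:360,200:400])]))
E
```

```text
-0.05 171 [0.1196 0.1223 0.1244]
0.02 137 [0.12   0.122  0.1238]
-0.05 2495 [0.1061 0.1214 0.1227]
0.02 1 [0.1211 0.1211 0.1211]
39.9667
```

View pics/end.png

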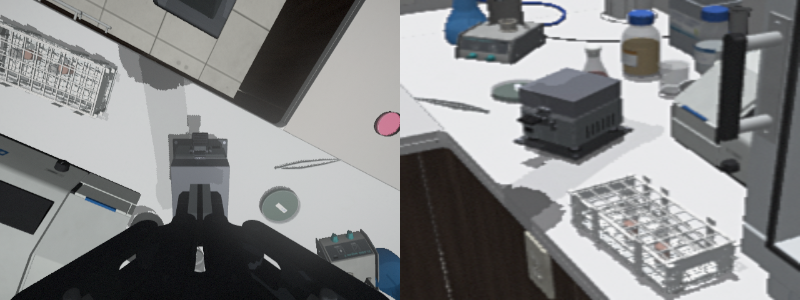

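The lid stays shut, flat at 0.1214 (same as at the start). The two open vials and the neighbouring items are in place, and the robot is clear.

```bash
python3 -c "
from plant import robot
print(robot.close_job())"
```

```text
the job is handed in; nothing more can be done
None
```

The job is handed in at about 40 s: the latch was pressed and the lid sprang open, the vial stands fully down in the large well, and the lid is snapped shut and staying shut (peak measured push about 16 N against the 22 N limit).

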